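# Turn the leaf of the cheese guide and lock it down

## Task

On the cheese counter lies a ring-bound flip guide with one stiff leaf standing half raised. Using the fingertips only, turn that leaf right over the spine and press it flat on the other side, and after that push the upright pin of the small steel keeper so that the keeper swings all the way round and points across the leaf's edge. Do not pinch the leaf, do not lift or shove the guide about, and leave the groceries around it where they are.

Things in the scene. Friction and masses are not known exactly. Their poses are not given: they have to be found in the camera images.
- guide: the loose flip guide, about 2.3 kg in all, lying on the counter: dark wooden board 190 mm (its x) by 375 mm (its y, from -165 to +210) and 12 mm thick, origin on its underside below the spine. The spine (steel rings, no wider than 10 mm either side) runs along its x axis. A white stack of bound pages 150 mm (x) by 137 mm (y) lies fixed on each side of the spine, top 22.5 mm above the counter. Two end blocks 8 mm wide at x = +-84, 32 mm high, carry the spine
- leaf (a joint): angle of the leaf about the spine, rad: 0 = flat on the guide's -y side, pi/2 = upright, pi = flat on the guide's +y side (a firm stop). It starts half raised on the -y side. The hinge is stiff by friction: the leaf stays at whatever angle it is left at, also past upright, and needs about 1 to 2 N at its free edge to turn
- leaf_hinge (a point): middle of the hinge line of the leaf, 26 mm above the counter, on the spine; the line runs along the guide's x axis
- leaf_edge (a point): middle of the free edge of the leaf, 150 mm from the hinge line. The leaf is a rigid white panel 150 mm wide along the spine, 3 mm thick at the rim and 6 mm thick inside the rim (rim 8 mm wide), about 0.12 kg
- face_front: the sheet on the leaf's face that looks up when the leaf is at 0 and down when it is at pi; 134 by 122 mm; origin on the hinge line
- face_back: the sheet on the leaf's other face, which looks down at first and up once the leaf is turned over; 134 by 122 mm; origin on the hinge line
- keeper (a joint): angle of the steel keeper about its upright pivot, rad: 0 = pointing along the guide's +x, beside the pages; it turns clockwise from above to pi/2 = pointing along the guide's -y, across the free edge of the turned leaf (a stop). Starts at 0 to 0.25. Stays where it is left; about 1 N at the pin moves it
- keeper_pivot (a point): pivot of the keeper on the guide, 178 mm to the guide's +y from the spine; 35 mm above the counter, at the underside of the keeper's flat bar (14 mm wide, 5 mm thick, so its top is at 40 mm)
- keeper_pin (a point): top centre of the keeper's upright steel pin, 38 mm from the pivot; the pin is 12 mm in diameter and stands 30 mm above the bar, its top at 70 mm above the counter
- red_wheel: bystander: wax cheese wheel, 96 mm across, 35 mm high, origin at its underside
- green_wheel: bystander: wax cheese wheel, 96 mm across, 35 mm high, origin at its underside
- jar_a: bystander: pickle jar, 76 mm across, 120 mm high, origin at its underside
- jar_b: bystander: pickle jar, 76 mm across, 120 mm high, origin at its underside
- block: bystander: wrapped cheese block 60 x 95 x 32 mm, origin at its underside
- tub: bystander: round tub, 92 mm across, 58 mm high, origin at its underside
- spreader: bystander: spreader 200 mm long, lying along its x axis

How it is judged:
On the way, in this order (a step that is already met when the one before it is completed fails the run):
1. the leaf is turned over and flat while the keeper is still aside (value of joint leaf above 3.06 rad and value of joint keeper below 0.6 rad), for 0.2 s.
2. the keeper points across the leaf's edge (value of joint keeper above 1.3 rad and value of joint leaf above 3.06 rad), for 0.2 s.
At the end, for the whole second after the job is handed in: The leaf lies flat on the other side (within 0.08 rad of its stop), the keeper has been swung across its edge afterwards (within 0.27 rad of its stop), both at rest, and the guide lies within 30 mm of where it was (all of step 2 and distance of guide from where it was at the start of the episode below 0.03 m and linear speed of guide below 0.01 m/s and velocity of joint each of leaf, keeper below 0.05 rad/s); the robot touches nothing.
It fails at once if the leaf is pinched: the fingers press on both of its faces at once (contact force between the fingers and face_front above 1.5 N and contact force between the fingers and face_back above 1.5 N).
It fails at once if the guide is lifted, tipped or shoved away (height (world z) of guide above 0.008 m or angle between guide's own z axis and vertical above 0.05 rad or distance of guide from where it was at the start of the episode above 0.04 m).
It fails at once if a bystander is pushed, lifted or knocked over (distance of any of red_wheel, green_wheel, jar_a, jar_b, block, tub, spreader from where it was at the start of the episode above 0.03 m or angle between any of jar_a, jar_b's own z axis and vertical above 0.4 rad).
It also fails if it takes over 48 s, if anything falls off the work surface, if the arm or the gripper's body presses on something with over 40 N, if the wrist force passes 120 N, or if a joint passes its speed limit or range.

## Robot

A 7-joint arm with a two-finger parallel gripper is mounted at the origin on the work surface. World frame = base frame: x ahead of the robot, y to its left, z up, the work surface at z = 0. Lengths are in m, angles in rad, forces in N, time in s.
With the tool pointing down it reaches from about 0.4 to 0.85 m from the base axis. Payload 4.4 kg.
Tool frame: the origin (TCP) lies at the very end of the fingers, on their centre line; the grasp point (between the pads) lies 19 mm behind it; z points along the fingers, y is the line along which they close (so a half turn about z gives the same grasp; the last joint's range is limited). The gripper opens to 94 mm and grips with 3 to 60 N. Pads are 16 mm wide; open, the fingers measure 119 mm over their backs; the gripper's body (75 mm by 177 mm) begins 78 mm behind the grasp point.
Start: joints at [1.232, 0.628, 0.038, 1.517, -0.027, 0.996, -0.02], TCP at [0.175, -0.626, 0.205] pointing down, gripper open.
Joint ranges: [-3.06, 3.06], [-0.37, 2.12], [-1.25, 1.32], [0.18, 2.47], [-1.1, 4.24], [0.23, 1.98], [-2.94, 2.94]. Speed limits (rad/s): [2.57, 2.57, 3.14, 3.14, 3.14, 3.14, 3.14].

## Interface

Orientations are given as a unit quaternion [x, y, z, w].
In Python, from workcell import bot, imaging gives the robot as it stands.
- The arm moves only by the tool drive_tool, never from a script. Its argument "commands" is a list that holds one entry, the list of rows, each a list of 7 numbers: the turn, a rotation vector about the tool's x, y, z scaled (see below), then the shift along the tool's x, y, z scaled (see below), then the closure, from 0 (fully open) to 1 (shut). A call has 1 to 12 rows; each row is the pose to reach, as a shift and turn from the pose commanded when the call began, along the tool's axes at that moment; what a row does not reach only later rows make up. The controller multiplies each number of a shift by 150 mm and each number of a turn by 60 degrees. A row lasts 1/10 s, in which the tool goes at most 50 mm and 8.59 degrees, less where a joint would pass 70% of its speed; a pose out of reach is approached as far as the arm can. A call with a number of a shift or a turn outside -1 to 1 is refused whole. A call with a gripper value outside its range is refused whole. The fingers move at their own pace and stop on an object; "grip_force" is the grip in N (left out, the last holds). Time passes only in rows, so rows that repeat a pose let the fingers close. It gives the time, the measured TCP pose, the force, the opening and the grip force at its end, in the units of the state.
- bot.get_obs(): the state, without advancing time (a new reading comes with each control period).
- imaging.grab_frame(name): name is "scene" or "top" or "wrist"; returns a dict with "img" (420x560x3 uint8, blue, green, red), "K" (3x3 intrinsics, pixels), "extrinsics" (4x4, takes a point from camera to world coordinates); the wrist camera has in their place "hand_eye" (4x4, takes a point from camera to tool coordinates, whose origin is the TCP and whose axes are the flange's). Camera axes: x right, y down, z forward; pixel columns grow to the right and rows downward; lengths in m; the calibration is good to about 2 mm. A picture is of the moment at which its call begins: read the wrist's pose just before it. There is no depth.
- bot.finish_job(): hands the job in; it is judged then, once.
The state is a dict: "t": time; "q": joint angles; "joint_velocities": joint speeds; "tau": joint torques, N m; "position": TCP position; "tool_rot": TCP orientation; "wrist_force": force on the tool from outside, world axes, zero at the start; "ft_torque": the same for the moment, N m; "grip_width": opening from 0.0 (shut) to 1.0 (fully open); "grip_force": force on a finger pad.
Only numpy, scipy, OpenCV 4.12 (cv2) and the standard library are available. Lean on these libraries where they do the work, as an engineer would, in place of code of your own. Each camera call takes 0.05 s, during which the arm holds its last target. There are 200 camera calls.

## Working session

There is one attempt and no reset: what is moved stays moved. The work goes in short steps, Python scripts to look and compute and a tool call to move; the robot and the scene stay as the last step left them, time stands still between calls to the robot, and variables do not carry over. Pictures are saved under pics/ and viewed, at most 10 in all, crops included, and the job is handed in when it is done.

Besides the shell and the picture viewer there is one more tool, called after "Request:" as a command line: name --argument value ..., lists and objects as JSON in quotes. drive_tool: Moves the arm, as the interface text tells. Its arguments: {"type":"object","properties":{"commands":{"type":"array"},"grip_force":{"type":"number"}},"required":["commands"]}

```bash
mkdir -p pics
cat > h.py <<'E'
import numpy as np, cv2
from workcell import bot, imaging
from scipy.spatial.transform import Rotation as R
def save(n,f): cv2.imwrite(f'pics/{n}.png',f['img'])
def ray(f,uv):
    d=np.linalg.inv(f['K'])@np.array([uv[0],uv[1],1.]); E=np.array(f['extrinsics'])
    return E[:3,3],E[:3,:3]@d
def onz(f,uv,z):
    o,d=ray(f,uv); return o+d*(z-o[2])/d[2]
def tri(fs,uvs):
    A=np.zeros((3,3));b=np.zeros(3);L=[ray(f,u) for f,u in zip(fs,uvs)]
    for o,d in L:
        d=d/np.linalg.norm(d);P=np.eye(3)-np.outer(d,d);A+=P;b+=P@o
    p=np.linalg.solve(A,b)
    return p,[np.linalg.norm(np.cross(p-o,d/np.linalg.norm(d))) for o,d in L]
def proj(f,p):
    E=np.linalg.inv(np.array(f['extrinsics'])); c=E[:3,:3]@np.array(p)+E[:3,3]; u=f['K']@c; return u[:2]/u[2]
E
python3 - <<'E'
from h import *
import pickle
fs={n:imaging.grab_frame(n) for n in('scene','top')}
for n in fs: save(n,fs[n])
pickle.dump(fs,open('f0.pkl','wb'))
o=bot.get_obs();print({k:np.round(v,3) for k,v in o.items()})
for n in fs:print(n,np.round(fs[n]['extrinsics'],3))
E
```

```text
{'t': np.float64(0.1), 'q': array([ 1.232,  0.629,  0.038,  1.518, -0.027,  0.996, -0.02 ]), 'joint_velocities': array([-0.   , -0.004, -0.001, -0.001, -0.   ,  0.   ,  0.001]), 'tau': array([ 2.0000e-03, -5.5080e+01,  1.1470e+00, -1.8712e+01, -5.2000e-02,
        1.9000e-02,  0.0000e+00]), 'position': array([ 0.175, -0.625,  0.205]), 'tool_rot': array([ 0.991,  0.136, -0.   , -0.001]), 'wrist_force': array([-0.072, -0.502, -0.487]), 'ft_torque': array([-0.016,  0.003,  0.036]), 'grip_force': np.float64(0.0), 'grip_width': np.float64(1.0)}
scene [[ 0.216  0.792 -0.572  1.009]
 [ 0.976 -0.172  0.131 -0.065]
 [ 0.005 -0.586 -0.81   0.727]
 [ 0.     0.     0.     1.   ]]
top [[-1.000e-02 -9.890e-01  1.470e-01  4.340e-01]
 [-1.000e+00  1.000e-02  1.000e-03  4.000e-03]
 [-3.000e-03 -1.470e-01 -9.890e-01  1.016e+00]
 [ 0.000e+00  0.000e+00  0.000e+00  1.000e+00]]
```

View pics/scene.png

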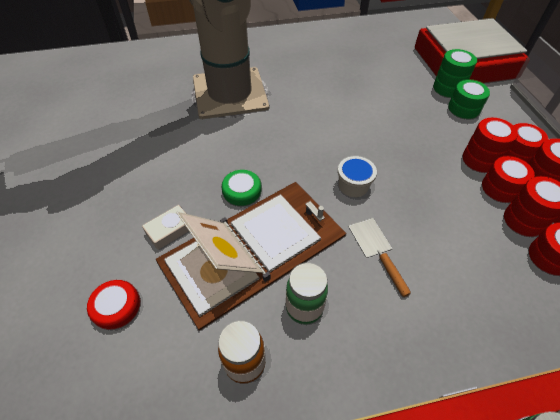

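View pics/top.png

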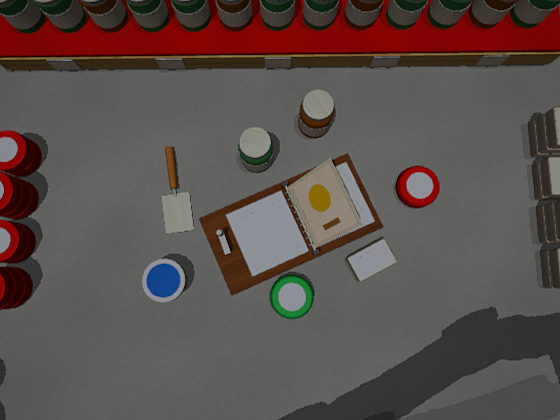

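The scene view shows the guide, with the leaf raised around (222,240) and the keeper near (316,212). In the top view the board corners are roughly (201,219), (347,154), (382,226) and (232,293), and the keeper is near (223,240). Next I'll measure the board by colour and zoom in.

Run:
```python
from h import *
import pickle
fs=pickle.load(open('f0.pkl','rb'))
for n,(x,y,w,h) in {'scene':(140,170,220,165),'top':(180,140,220,165)}.items():
    c=cv2.resize(fs[n]['img'][y:y+h,x:x+w],None,fx=3.6,fy=3.6,interpolation=cv2.INTER_CUBIC)
    c=cv2.convertScaleAbs(c,alpha=1.3)
    for i in range(0,w,20): cv2.putText(c,str(x+i),(int(i*3.6),8),0,.3,(0,255,255));cv2.line(c,(int(i*3.6),8),(int(i*3.6),14),(0,255,255))
    for i in range(0,h,20): cv2.putText(c,str(y+i),(0,int(i*3.6)+4),0,.3,(0,255,255))
    cv2.imwrite(f'pics/{n}_c.png',c)
for n in fs:
    hsv=cv2.cvtColor(fs[n]['img'],cv2.COLOR_BGR2HSV)
    m=cv2.inRange(hsv,(0,90,25),(18,255,140)); m[:120]=0
    k,l,s,c=cv2.connectedComponentsWithStats(m)
    print(n,[(s[i].tolist()) for i in range(1,k) if s[i,4]>60])
    pts=np.argwhere(np.isin(l,[i for i in range(1,k) if s[i,4]>150]))[:,::-1]
    if n=='top':
        pts=pts[(pts[:,0]>195)&(pts[:,0]<390)&(pts[:,1]>150)&(pts[:,1]<300)]
        r=cv2.minAreaRect(pts.astype(np.float32)); b=cv2.boxPoints(r);
        w=np.array([onz(fs[n],p,.012) for p in b]);print(b,w.round(4),np.linalg.norm(np.diff(w,axis=0),axis=1))
```

```text
scene [[463, 124, 97, 152, 5572], [156, 182, 190, 148, 3783], [380, 255, 31, 42, 166], [200, 260, 28, 23, 382], [87, 286, 53, 44, 434], [218, 335, 46, 39, 491]]
top [[302, 120, 29, 9, 184], [0, 130, 42, 90, 2091], [165, 146, 13, 43, 345], [199, 154, 184, 141, 4255], [395, 166, 45, 42, 334], [323, 218, 18, 12, 96], [0, 220, 36, 43, 820], [0, 267, 33, 43, 1027]]
[[197.70403 218.3952 ]
 [349.71396 151.69696]
 [383.2827  228.20251]
 [231.2728  294.90076]] [[ 0.5696  0.1841  0.012 ]
 [ 0.7224 -0.1664  0.012 ]
 [ 0.5431 -0.2363  0.012 ]
 [ 0.3978  0.1069  0.012 ]] [0.38234609 0.19243441 0.37267663]
```

View pics/scene_c.png

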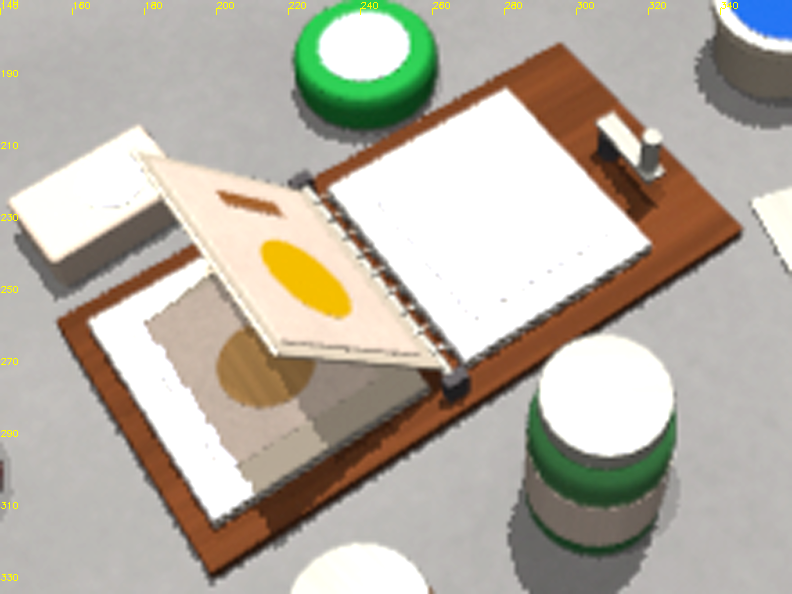

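View pics/top_c.png

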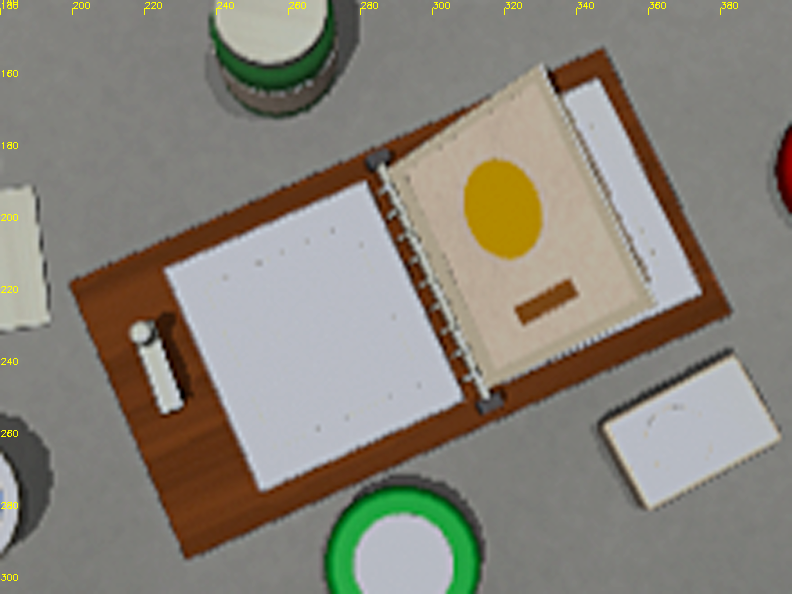

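Run:
```python
from h import *
import pickle
fs=pickle.load(open('f0.pkl','rb')); F=[fs['scene'],fs['top']]
S=lambda a,b:(140+a/3.6,170+b/3.6); T=lambda a,b:(180+a/3.6,140+b/3.6)
P={}
for k,s,t in [('c++',(741,230),(70,285)),('c+-',(212,578),(603,48)),('c--',(58,320),(731,313)),('c-+',(560,42),(188,557)),
 ('edge-',(148,153),(655,302)),('edge+',(277,353),(545,66)),('pin',(652,133),(141,328)),('barend',(605,117),(172,408)),('blk+',(457,370),(377,157)),('blk-',(301,176),(490,400)),
 ('stack++',(650,242),(167,268)),('stack-+',(506,89),(261,490))]:
    p,e=tri(F,[S(*s),T(*t)]);P[k]=p;print(k,p.round(4),np.round(e,4))
d=(P['c++']-P['c+-']+P['c-+']-P['c--'])/2; print('len',np.linalg.norm(d)); y=d[:2]/np.linalg.norm(d[:2])
c=(P['c++']+P['c+-']+P['c-+']+P['c--'])[:2]/4
x=np.array([y[1],-y[0]]);print('wid',np.linalg.norm(P['c++']-P['c-+']),'yaw',np.arctan2(x[1],x[0]))
o=c-y*.0225;print('origin',o,'x',x,'y',y)
for k in P: q=P[k][:2]-o;print(k,(q@x).round(4),(q@y).round(4),P[k][2].round(4))
t=fs['top']
for n,uv,z in [('red',(418,186),.035),('green',(292,296),.035),('jara',(317,104),.12),('jarb',(255,141),.12),('tub',(163,280),.058),('block',(371,259),.032)]:
    w=onz(t,uv,z)[:2];q=w-o;print(n,w.round(3),(q@x).round(3),(q@y).round(3))
```

```text
c++ [5.697e-01 1.835e-01 5.000e-04] [0.0014 0.0014]
c+- [ 0.7219 -0.1616 -0.    ] [0.0015 0.0015]
c-- [ 0.5468 -0.236   0.0043] [0.0017 0.0017]
c-+ [0.3983 0.1074 0.0061] [0.0021 0.0021]
edge- [ 0.5385 -0.159   0.1377] [0.0053 0.0053]
edge+ [ 0.6728 -0.1044  0.1381] [0.003 0.003]
pin [0.5343 0.129  0.0703] [0.0016 0.0016]
barend [0.4889 0.1144 0.0333] [0.0015 0.0015]
blk+ [ 0.6444 -0.0125  0.0314] [0.0017 0.0017]
blk- [ 0.4918 -0.0802  0.0306] [0.0014 0.0014]
stack++ [0.5774 0.1199 0.019 ] [0.0018 0.0018]
stack-+ [0.4388 0.0611 0.0155] [0.0015 0.0015]
len 0.3756616668794365
wid 0.18753497036507336 yaw 0.411748933678417
origin [ 0.5681893  -0.04729513] x [0.91642228 0.4002127 ] y [-0.4002127   0.91642228]
c++ 0.0937 0.2109 0.0005
c+- 0.0952 -0.1663 -0.0
c-- -0.0952 -0.1644 0.0043
c-+ -0.0937 0.2098 0.0061
edge- -0.0719 -0.0905 0.1377
edge+ 0.073 -0.0942 0.1381
pin 0.0394 0.1751 0.0703
barend -0.008 0.1799 0.0333
blk+ 0.0837 0.0014 0.0314
blk- -0.0831 0.0004 0.0306
stack++ 0.0754 0.1495 0.019
stack-+ -0.0752 0.1511 0.0155
red [ 0.635 -0.313] -0.045 -0.27
green [ 0.395 -0.027] -0.15 0.088
jara [ 0.796 -0.083] 0.194 -0.123
jarb [0.716 0.048] 0.174 0.028
tub [0.432 0.247] -0.007 0.325
block [ 0.473 -0.202] -0.149 -0.103
```

```bash
cat >> h.py <<'E'
O=np.array([.5682,-.0473]);YAW=.412
GX=np.array([np.cos(YAW),np.sin(YAW),0]);GY=np.array([-np.sin(YAW),np.cos(YAW),0])
def g2w(x,y,z): return np.r_[O,0]+x*GX+y*GY+np.r_[0,0,z]
def delta(p,Rc,x,y,z):
    Rt=np.c_[GY,GX,[0,0,-1]]
    return ((Rc.T@(g2w(x,y,z)-p))/.15).round(3), ((R.from_matrix(Rc.T@Rt).as_rotvec())/np.radians(60)).round(3)
def st():
    o=bot.get_obs(); p=np.array(o['position']);q=p-np.r_[O,0]
    print('t',o['t'].round(2),'guide xyz',(q@GX).round(4),(q@GY).round(4),p[2].round(4),'F guide',np.round([o['wrist_force']@GX,o['wrist_force']@GY,o['wrist_force'][2]],2),'q',np.round(o['q'],2),'grip',o['grip_width'])
    return p,R.from_quat(o['tool_rot']).as_matrix()
E
python3 - <<'E'
from h import *
p,Rc=st();Rt=np.c_[GY,GX,[0,0,-1]]
rv=R.from_matrix(Rc.T@Rt).as_rotvec();print('turn deg',np.degrees(rv))
goal=g2w(0,-.16,.205);c=p
for i in range(4):
    n=p+(goal-p)*(i+1)/4; Rn=Rc@R.from_rotvec(rv/4*i).as_matrix()
    print((Rn.T@(n-c)/.15).round(3),(rv/4/np.radians(60)).round(3));c=n
E
```

```text
Traceback (most recent call last):
  File "h.py", line 26, in st
    print('t',o['t'].round(2),'guide xyz',(q@GX).round(4),(q@GY).round(4),p[2].round(4),'F guide',np.round([o['wrist_force']@GX,o['wrist_force']@GY,o['wrist_force'][2]],2),'q',np.round(o['q'],2),'grip',o['grip_width'])
              ^^^^^^^^^^^^
AttributeError: 'float' object has no attribute 'round'
```

```bash
sed -i "s/o\['t'\].round(2)/round(float(o['t']),2)/; s/o\['wrist_force'\]@/np.array(o['wrist_force'])@/g" h.py
python3 - <<'E'
from h import *
p,Rc=st();Rt=np.c_[GY,GX,[0,0,-1]]
rv=R.from_matrix(Rc.T@Rt).as_rotvec();print('turn deg',np.degrees(rv))
goal=g2w(0,-.16,.205);c=p
for i in range(4):
    n=p+(goal-p)*(i+1)/4; Rn=Rc@R.from_rotvec(rv/4*i).as_matrix()
    print((Rn.T@(n-c)/.15).round(3),(rv/4/np.radians(60)).round(3));c=n
E
```

```text
t 0.1 guide xyz -0.5918 -0.3723 0.2047 F guide [-0.27 -0.43 -0.49] q [ 1.23  0.63  0.04  1.52 -0.03  1.   -0.02] grip 1.0001559289042967
turn deg [-7.02610843e-02 -7.90497415e-02 -9.79782892e+01]
[ 0.928 -0.487  0.   ] [-0.    -0.    -0.408]
[ 1.046 -0.059 -0.   ] [-0.    -0.    -0.408]
[ 0.976  0.38  -0.   ] [-0.    -0.    -0.408]
[ 0.731  0.751 -0.001] [-0.    -0.    -0.408]
```

Request:
drive_tool --commands '[[[0,0,-0.14,0.31,-0.16,0,1],[0,0,-0.27,0.62,-0.32,0,1],[0,0,-0.41,0.93,-0.49,0,1],[0,0,-0.41,0.93,-0.49,0,1]]]'

```text
t: 0.5
position: [0.2961, -0.5117, 0.2053]
tool_rot: [0.937, 0.35, 0.002, -0.001]
wrist_force: [-0.7, -0.7, 0.7]
grip_width: 0.696
grip_force: 0.0
```

Request:
drive_tool --commands '[[[0,0,-0.14,0.33,-0.02,0,1],[0,0,-0.27,0.67,-0.04,0,1],[0,0,-0.41,1.0,-0.06,0,1],[0,0,-0.41,1.0,-0.06,0,1]]]'

```text
t: 0.9
position: [0.4047, -0.4074, 0.2055]
tool_rot: [0.841, 0.541, 0.003, -0.001]
wrist_force: [0.0, -0.0, 1.4]
grip_width: 0.357
grip_force: 0.0
```

Request:
drive_tool --commands '[[[0,0,-0.14,0.33,0.13,0,1],[0,0,-0.27,0.65,0.25,0,1],[0,0,-0.41,0.98,0.38,0,1],[0,0,-0.41,0.98,0.38,0,1]]]'

```text
t: 1.3
position: [0.5173, -0.2991, 0.2055]
tool_rot: [0.707, 0.707, 0.003, -0.0]
wrist_force: [0.7, 0.5, -0.5]
grip_width: 0.02
grip_force: 0.0
```

```bash
python3 -c "
from h import *
p,Rc=st();print(delta(p,Rc,0,-.15,.205))"
```

```text
t 1.3 guide xyz -0.1475 -0.2104 0.2055 F guide [ 0.86  0.16 -0.52] q [ 0.69  0.57 -0.33  1.66  0.21  0.94  0.28] grip 0.020075948340597248
(array([0.763, 0.74 , 0.009]), array([ 0.004, -0.003, -0.394]))
```

Request:
drive_tool --commands '[[[0,0,-0.13,0.25,0.25,0.01,1],[0,0,-0.26,0.5,0.5,0.01,1],[0,0,-0.394,0.763,0.74,0.01,1],[0,0,-0.394,0.763,0.74,0.01,1],[0,0,-0.394,0.763,0.74,0.01,1]]]'

```text
t: 1.8
position: [0.6251, -0.1906, 0.2033]
tool_rot: [0.551, 0.834, 0.0, -0.001]
wrist_force: [-0.0, -0.2, 0.5]
grip_width: 0.006
grip_force: 0.0
```

```bash
python3 -c "
from h import *
p,Rc=st();print(delta(p,Rc,0,-.15,.12))"
```

```text
t 1.8 guide xyz -0.0053 -0.1541 0.2033 F guide [-0.11 -0.2   0.49] q [ 0.5   0.67 -0.43  1.5   0.3   1.04  0.4 ] grip 0.0062951074894275925
(array([0.027, 0.035, 0.555]), array([-0.   , -0.001, -0.009]))
```

Request:
drive_tool --commands '[[[0,0,-0.01,0.03,0.03,0.2,1],[0,0,-0.01,0.03,0.03,0.4,1],[0,0,-0.01,0.03,0.03,0.54,1],[0,0,-0.01,0.1,0.03,0.54,1],[0,0,-0.01,0.2,0.03,0.54,1],[0,0,-0.01,0.3,0.03,0.54,1],[0,0,-0.01,0.4,0.03,0.54,1],[0,0,-0.01,0.5,0.03,0.54,1],[0,0,-0.01,0.5,0.03,0.54,1]]]'

```text
t: 2.7
position: [0.599, -0.1177, 0.1241]
tool_rot: [0.546, 0.838, 0.001, 0.0]
wrist_force: [-0.1, -0.4, -0.6]
grip_width: 0.005
grip_force: 0.0
```

```bash
python3 -c "
from h import *
p,Rc=st();print(delta(p,Rc,0,-.012,.12))
f=imaging.grab_frame('scene');save('s2',f);cv2.imwrite('pics/s2c.png',cv2.resize(f['img'][100:340,120:400],None,fx=2.4,fy=2.4))"
```

```text
t 2.7 guide xyz 0.0001 -0.0769 0.1241 F guide [-0.24 -0.29 -0.55] q [ 0.39  0.69 -0.4   1.7   0.35  0.81  0.25] grip 0.004994204746161004
(array([0.432, 0.002, 0.028]), array([ 0.001, -0.001,  0.004]))
```

View pics/s2c.png

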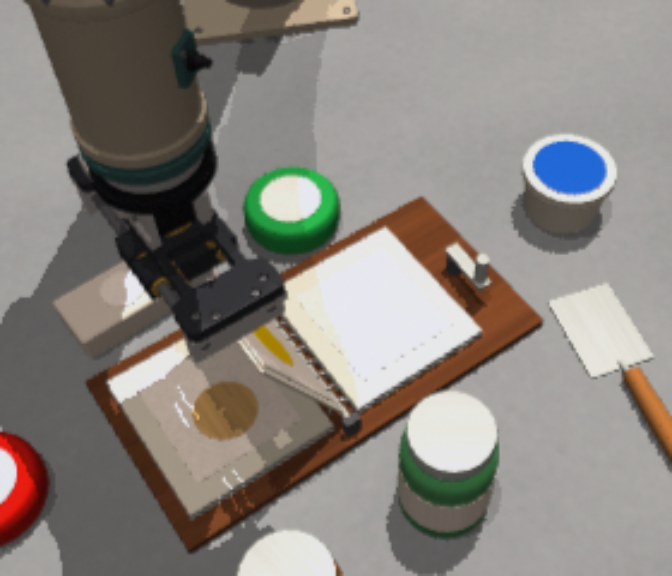

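The crop shows the leaf in front of the fingers, around (290,365), now steeper than before. The guide and keeper haven't moved, so I'll keep pushing to upright.

Request:
drive_tool --commands '[[[0,0,0,0.08,0,0,1],[0,0,0,0.16,0,0,1],[0,0,0,0.24,0,0,1],[0,0,0,0.32,0,0,1],[0,0,0,0.4,0,0,1],[0,0,0,0.44,0,0,1],[0,0,0,0.44,0,0,1]]]'

```text
t: 3.45
position: [0.5722, -0.0588, 0.123]
tool_rot: [0.546, 0.838, 0.0, -0.001]
wrist_force: [-0.3, -1.3, 0.4]
grip_width: 0.003
grip_force: 0.0
```

```bash
python3 -c "
from h import *
p,Rc=st()
for th in np.radians([100,110,120,130,140,150,160,170,180]):
    r=.105; y=-r*np.cos(th)-.003*np.sin(th)-.008; z=.026+r*np.sin(th)-.003*np.cos(th)
    print(np.degrees(th).round(),y.round(3),z.round(3),delta(p,Rc,0,y,z))
"
```

```text
t 3.45 guide xyz -0.0009 -0.0122 0.123 F guide [-0.75 -1.04  0.41] q [ 0.3   0.65 -0.39  1.8   0.34  0.75  0.15] grip 0.002531532125972613
100.0 0.007 0.13 (array([ 0.13 ,  0.006, -0.046]), array([-0.   , -0.001,  0.003]))
110.0 0.025 0.126 (array([ 0.249,  0.007, -0.018]), array([-0.   , -0.001,  0.003]))
120.0 0.042 0.118 (array([0.361, 0.007, 0.031]), array([-0.   , -0.001,  0.003]))
130.0 0.057 0.108 (array([0.462, 0.008, 0.098]), array([-0.   , -0.001,  0.003]))
140.0 0.071 0.096 (array([0.551, 0.008, 0.182]), array([-0.   , -0.001,  0.003]))
150.0 0.081 0.081 (array([0.624, 0.008, 0.28 ]), array([-0.   , -0.001,  0.003]))
160.0 0.09 0.065 (array([0.678, 0.008, 0.389]), array([-0.   , -0.001,  0.003]))
170.0 0.095 0.047 (array([0.713, 0.009, 0.506]), array([-0.   , -0.001,  0.003]))
180.0 0.097 0.029 (array([0.727, 0.009, 0.627]), array([-0.   , -0.001,  0.003]))
```

Request:
drive_tool --commands '[[[0,0,0,0.07,0,-0.03,1],[0,0,0,0.13,0.01,-0.04,1],[0,0,0,0.25,0.01,-0.02,1],[0,0,0,0.36,0.01,0.03,1],[0,0,0,0.46,0.01,0.1,1],[0,0,0,0.55,0.01,0.18,1],[0,0,0,0.62,0.01,0.28,1],[0,0,0,0.68,0.01,0.39,1],[0,0,0,0.71,0.01,0.5,1],[0,0,0,0.72,0.01,0.56,1],[0,0,0,0.72,0.01,0.6,1],[0,0,0,0.72,0.01,0.6,1]]]'

```text
t: 4.65
position: [0.5306, 0.039, 0.0326]
tool_rot: [0.547, 0.837, -0.0, -0.0]
wrist_force: [0.8, 0.0, -0.3]
grip_width: 0.005
grip_force: 0.0
```

```bash
python3 -c "
from h import *
p,Rc=st();print(delta(p,Rc,0,.097,.027))"
```

```text
t 4.65 guide xyz 0.0001 0.0941 0.0326 F guide [ 0.71 -0.29 -0.25] q [ 0.06  0.74 -0.29  1.98  0.42  0.49 -0.12] grip 0.00484486335533346
(array([ 0.019, -0.001,  0.037]), array([-0.001, -0.   ,  0.001]))
```

Request:
drive_tool --commands '[[[0,0,0,0.02,0,0.02,1],[0,0,0,0.02,0,0.04,1],[0,0,0,0.02,0,0.05,1],[0,0,0,0.02,0,0.05,1]]]'

```text
t: 5.05
position: [0.5303, 0.0419, 0.0288]
tool_rot: [0.547, 0.837, 0.0, 0.001]
wrist_force: [-6.4, -0.8, 28.1]
grip_width: 0.006
grip_force: 14.4
```

Request:
drive_tool --commands '[[[0,0,0,0,0,-0.2,1],[0,0,0,0,0,-0.5,1],[0,0,0,0,0,-0.6,1],[0,0,0,0,0,-0.6,1]]]'

```text
t: 5.45
position: [0.5318, 0.0419, 0.1182]
tool_rot: [0.547, 0.837, 0.002, 0.002]
wrist_force: [-0.2, -0.3, -1.1]
grip_width: 0.005
grip_force: 0.0
```

```bash
python3 -c "
from h import *
p,Rc=st();print(delta(p,Rc,.036,.212,.115),delta(p,Rc,.036,.212,.05))
f=imaging.grab_frame('scene');save('s3',f);cv2.imwrite('pics/s3c.png',cv2.resize(f['img'][100:340,120:400],None,fx=2.4,fy=2.4))"
```

```text
t 5.45 guide xyz 0.0024 0.0963 0.1182 F guide [-0.31 -0.19 -1.05] q [ 0.12  0.6  -0.38  1.93  0.35  0.67 -0.06] grip 0.00507920362509249
(array([0.771, 0.224, 0.021]), array([0.005, 0.002, 0.   ])) (array([0.772, 0.222, 0.454]), array([0.005, 0.002, 0.   ]))
```

View pics/s3c.png

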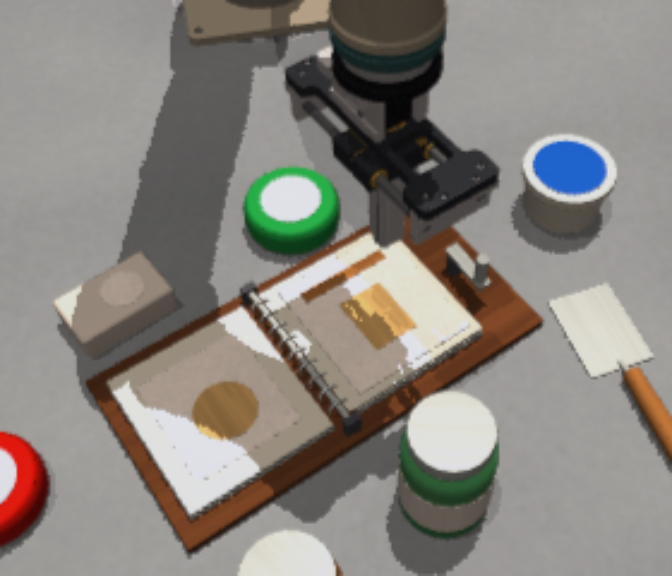

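The leaf lies flat on the +y side, around (360,310). The guide and keeper, with its pin at (482,265), haven't moved. Next I'll go over and behind the pin.

Request:
drive_tool --commands '[[[0,0,0,0.25,0.07,0,1],[0,0,0,0.5,0.15,0,1],[0,0,0,0.77,0.22,0,1],[0,0,0,0.77,0.22,0,1],[0,0,0,0.77,0.22,0.2,1],[0,0,0,0.77,0.22,0.4,1],[0,0,0,0.77,0.22,0.45,1],[0,0,0,0.77,0.22,0.45,1]]]'

```text
t: 6.3
position: [0.5121, 0.1598, 0.0462]
tool_rot: [0.547, 0.837, -0.002, -0.001]
wrist_force: [0.7, 0.0, 0.2]
grip_width: 0.01
grip_force: 0.0
```

```bash
python3 -c "
from h import *
p,Rc=st()
for a in np.radians([0,15,30,45,55]): print(delta(p,Rc,.038*np.cos(a),.178-.038*np.sin(a)+.014,.05)[0])"
```

```text
t 6.3 guide xyz 0.0315 0.2122 0.0462 F guide [ 0.64 -0.23  0.19] q [-0.16  0.72 -0.3   1.96  0.39  0.53 -0.32] grip 0.010236384681504129
[-0.135  0.043 -0.026]
[-0.201  0.034 -0.026]
[-0.262  0.009 -0.025]
[-0.314 -0.031 -0.025]
[-0.342 -0.065 -0.025]
```

Request:
drive_tool --commands '[[[0,0,0,-0.07,0.04,-0.03,1],[0,0,0,-0.13,0.05,-0.03,1],[0,0,0,-0.2,0.05,-0.03,1],[0,0,0,-0.26,0.05,-0.03,1],[0,0,0,-0.3,0.04,-0.03,1],[0,0,0,-0.34,0.02,-0.03,1],[0,0,0,-0.34,0.02,-0.03,1]]]'

```text
t: 7.0
position: [0.5365, 0.114, 0.0524]
tool_rot: [0.547, 0.837, -0.0, 0.0]
wrist_force: [-0.5, 0.3, -0.5]
grip_width: 0.002
grip_force: 0.0
```

```bash
python3 -c "
from h import *
p,Rc=st()
f=imaging.grab_frame('scene');save('s4',f);cv2.imwrite('pics/s4c.png',cv2.resize(f['img'][120:300,220:400],None,fx=3.2,fy=3.2))"
```

```text
t 7.0 guide xyz 0.0355 0.1605 0.0524 F guide [-0.33  0.47 -0.48] q [-0.06  0.72 -0.32  1.92  0.4   0.56 -0.23] grip 0.0019752108409025384
```

View pics/s4c.png

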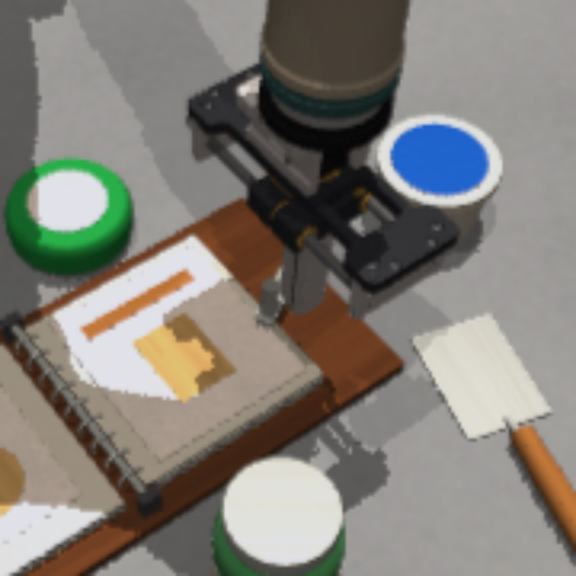

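The pin is now at about (272,285) in the crop, roughly 55° round, with the fingers behind its corner. For the second stroke I'll step out along +x, move alongside the pin, and push it along -x.

Request:
drive_tool --commands '[[[0,0,0,0,0.06,0,1],[0,0,0,0,0.13,0,1],[0,0,0,0,0.13,0,1],[0,0,0,-0.06,0.13,0,1],[0,0,0,-0.11,0.13,0,1],[0,0,0,-0.12,0.08,0,1],[0,0,0,-0.12,0.03,0,1],[0,0,0,-0.12,-0.02,0,1],[0,0,0,-0.12,-0.06,0,1],[0,0,0,-0.12,-0.1,0,1],[0,0,0,-0.12,-0.1,0,1]]]'

```text
t: 8.15
position: [0.5289, 0.0924, 0.0526]
tool_rot: [0.547, 0.837, -0.001, -0.0]
wrist_force: [0.3, 0.2, 0.4]
grip_width: 0.001
grip_force: 0.0
```

```bash
python3 -c "
from h import *
p,Rc=st()"
```

```text
t 8.15 guide xyz 0.02 0.1438 0.0526 F guide [0.33 0.07 0.44] q [-0.02  0.71 -0.32  1.95  0.41  0.54 -0.2 ] grip 0.0006617259156165078
```

Request:
drive_tool --commands '[[[0,0,0,0,-0.01,0,1],[0,0,0,0,-0.02,0,1],[0,0,0,0,-0.02,0,1]]]'

```text
t: 8.45
position: [0.5281, 0.0922, 0.0526]
tool_rot: [0.547, 0.837, 0.001, 0.0]
wrist_force: [2.3, 0.5, -0.5]
grip_width: 0.006
grip_force: 0.9
```

Request:
drive_tool --commands '[[[0,0,0,0,-0.01,0,1],[0,0,0,0,-0.01,0,1],[0,0,0,0,0.15,0,1],[0,0,0,0,0.2,0,1],[0,0,0,0,0.2,-0.3,1],[0,0,0,0,0.2,-0.6,1],[0,0,0,-0.3,0.2,-0.8,1],[0,0,0,-0.6,0.2,-0.8,1],[0,0,0,-1,0.2,-0.8,1],[0,0,0,-1,0.2,-0.8,1],[0,0,0,-1,0.2,-0.8,1]]]'

```text
t: 9.55
position: [0.6143, -0.0369, 0.1716]
tool_rot: [0.549, 0.836, -0.001, -0.001]
wrist_force: [-0.5, -0.6, 0.2]
grip_width: 0.005
grip_force: 0.0
```

```bash
python3 -c "
from h import *
st()
fs=[imaging.grab_frame(n) for n in('scene','top')]
a=cv2.resize(fs[0]['img'][140:320,150:350],None,fx=2,fy=3*2/3);b=cv2.resize(fs[1]['img'][140:320,180:380],None,fx=2,fy=2)
cv2.imwrite('pics/end.png',np.hstack([a,b]))"
```

```text
t 9.55 guide xyz 0.0464 -0.0089 0.1716 F guide [-0.69 -0.4   0.22] q [ 0.27  0.64 -0.41  1.64  0.31  0.92  0.14] grip 0.004935005183937374
```

View pics/end.png

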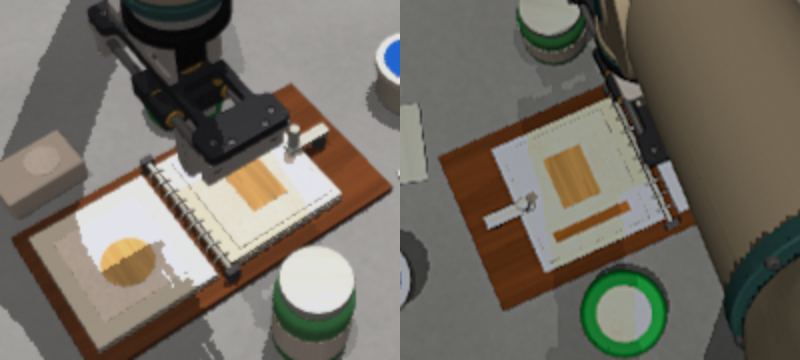

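The keeper, with its pin at about (293,138) in the left view, points along the guide's -y axis across the flat leaf's edge. The guide is still in place and the arm is clear.

```bash
python3 -c "
from h import *
print(bot.finish_job())"
```

```text
the job is handed in; nothing more can be done
None
```

I turned the leaf over and pressed it flat, then swung the keeper across its edge to its stop, and handed the job in at about 9.6 s; no verdict came back, but the last images showed the guide in place and the arm clear.

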